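# Slide the gadget tray onto the orange rails of the media rack

### The arm

A 6-joint arm with a two-finger parallel gripper is mounted at the origin on the work surface. World frame = base frame: x ahead of the robot, y to its left, z up, the work surface at z = 0. Lengths are in mm, angles in degrees, forces in N, time in s.
With the tool pointing down it reaches from about 300 to 850 mm from the base axis. Payload 4.2 kg.
Tool frame: the origin (TCP) lies midway between the tips of the shut fingers; the grasp point (between the pads) lies 19 mm behind it (env.grasp_offset is the distance from the TCP to the grasp point, in mm); z points along the fingers, y is the line along which they close (so a half turn about z gives the same grasp; the last joint's range is limited). The gripper opens to 91 mm and grips with 3 to 60 N. Pads are 32 mm wide; open, the fingers measure 118 mm over their backs; the gripper's body (76 mm by 178 mm) begins 60 mm behind the grasp point.
Start: joints at [-66.75, 18.312, 89.639, -0, 72.044, -1.146], TCP at [237.508, -523.673, 213.976] pointing down, gripper open.
Joint ranges: [-177.97, 177.97], [-48.28, 115.42], [12.27, 149.76], [-77.06, 257.06], [2.81, 150.46], [-146.56, 146.56]. Speed limits (degrees/s): [147.25, 147.25, 180, 180, 180, 180].

### API

Orientations are given as [roll, pitch, yaw] about the fixed x, y, z axes, in that order (R = Rz(yaw) Ry(pitch) Rx(roll)).
In Python, from workcell import env, optics gives the robot as it stands. The module is installed in compiled form; this text tells all that it offers.
- The arm moves only by the tool send_rows, never from a script. Its argument "targets" is a list that holds one entry, the list of rows, each a list of 7 numbers: the turn, a rotation vector about the world's x, y, z scaled (see below), then the shift along the world's x, y, z scaled (see below), then the closure, from -1 (fully open) to 1 (shut). In form: [[[rx, ry, rz, x, y, z, gripper], ...]]. A call has 1 to 12 rows; each row shifts and turns the commanded pose from where the row before left it; what a row does not reach is not made up. The controller multiplies each number of a shift by 0.2 m and each number of a turn by pi/2 rad. A row lasts 1/10 s, in which the tool goes at most 50 mm and 8.59 degrees, less where a joint would pass 70% of its speed; a pose out of reach is approached as far as the arm can. A call with a number of a shift or a turn outside -1 to 1 is refused whole. A call with a gripper value outside its range is refused whole. The fingers move at their own pace and stop on an object; "grip_force" is the grip in N (left out, the last holds). Time passes only in rows, so rows that do not move let the fingers close. It gives the time, the measured TCP pose, the force, the opening and the grip force at its end, in the units of the state.
- env.state(): the state, without advancing time (a new reading comes with each control period).
- optics.grab_frame(name): name is "scene" or "top"; returns (picture, depth): 480x640x3 uint8, red, green, blue; 480x640 float32, mm along the optical axis (not along the pixel's ray), 0 where there is no reading.
- optics.camera_info(name): a dict with "camera_matrix" (3x3 intrinsics, pixels), "R" (3x3) and "t" (3): a world point X has camera coordinates R X + t. Camera axes: x right, y down, z forward; pixel columns grow to the right and rows downward; lengths in mm; the calibration is good to about 2 mm. A picture is of the moment at which its call begins. camera_info takes no time and is no camera call.
- env.job_done(): hands the job in; it is judged then, once.
Trained networks look in the newest picture that a camera, given by its name, has taken for a name from the list of things; names that differ only in an ending like _2 or _b are one class to them, and where a whole thing is asked for, a point or a joint stands for the part that bears it (a point fixed in the world has none). Each returns a list of dicts, best first, with "conf" (0 to 1); they miss things now and then, are a little off and sometimes report something else, mostly with a low value. They report only what shows in the picture. A call takes as long as a camera call.
- optics.silhouettes(camera, name): "mask" (480x640 bool, what is visible of it) and "at" ([column, row] in pixels, amid what is visible of it).
- optics.place_of(camera, name): "at" ([column, row] in pixels: a listed point, or the origin of a listed thing).
The state is a dict: "time_s": time; "qpos": joint angles; "qvel": joint speeds; "effort": joint torques, N m; "ee_pos": TCP position; "ee_rot": TCP orientation; "force": force on the tool from outside, world axes, zero at the start; "torque": the same for the moment, N m; "gripper_width": finger opening in mm; "gripper_force": force on a finger pad.
Only numpy, scipy, OpenCV 4.12 (cv2) and the standard library are available. Lean on these libraries where they do the work, as an engineer would, in place of code of your own. Each camera call takes 0.05 s, during which the arm holds its last target. There are 200 camera calls.

### The job

Take the teal tray with the orange handle and slide it in from the open near side onto the orange pair of rails in the white rack, all the way back to the rail stops, then let go so that it rests flat on the orange rails (not on the grey pairs above or below). Leave the ceramic cat where it stands.

Things in the scene. Friction and masses are not known exactly. Their poses are not given: they have to be found in the camera images.
- tray: Loose flat teal sheet, dark dots, 130 (x) by 220 (y) by 5 mm thick, 0.26 to 0.48 kg, flat on the table. Origin: centre of underside, z up. Orange bridge handle over its middle, where it balances: bar 12 by 12 mm, 100 mm long along y, centre line 54 mm and top 60 mm above the underside, on 8 mm wide legs at y = -46 and 46 mm (84 mm of bar free between them). May go in either way round.
- orange_rails: Fixed orange rail pair. Origin: level with the bearing faces, where the tray's origin lies when home; x into the rack, away from the robot, z up; height varies. Flanges 4 mm thick from |y| = 94 to 120 mm, outer webs 20 mm high (10 mm free each side of a centred tray), from open end x = -105 to 75 mm. 12 mm high stops begin at x = 65 mm. Like grey pairs, from x = -75 mm, lie 55 mm above and below.
- rack: Fixed white rack that carries the rails, open at the top and on the near side. Origin: on the table, straight below the origin of the orange rails, same axes. Four posts 15 mm square, 200 mm high, at x = -55 and 55, y = -131.5 and 131.5 mm. Only bars under 10 mm high cross its foot: between the rails (188 mm gap) a gripper can move freely from above.
- cat: White ceramic sitting cat figurine with a red collar, loose, 126 mm high, about 80 mm across. Origin: centre of its underside, on the table, z up. To be left alone.

How it is judged:
By the outcome, as a careful person would: the job done as asked, in the order asked, and still so for the second after the job is handed in, with the robot touching nothing.
It also fails if it takes over 42 s, if anything falls off the work surface, if the arm or the gripper's body presses on something with over 40 N, if the wrist force passes 120 N, or if a joint passes its speed limit or range.

## Working session

There is one attempt and no reset: what is moved stays moved. The work goes in short steps, Python scripts to look and compute and a tool call to move; the robot and the scene stay as the last step left them, time stands still between calls to the robot, and variables do not carry over. Pictures are saved under pics/ and viewed, at most 10 in all, crops included, and the job is handed in when it is done.

Besides the shell and the picture viewer there is one more tool, called after "Request:" by a JSON object that holds its "fn" and its "kwargs". send_rows: Moves the arm, as the interface text tells. Its arguments: {"type":"object","properties":{"targets":{"type":"array"},"grip_force":{"type":"number"}},"required":["targets"]}

```bash
mkdir -p pics
cat > h.py <<'E'
import numpy as np, cv2
from workcell import env, optics
def cloud(cam, d):
    c=optics.camera_info(cam); K=np.array(c["camera_matrix"]);R=np.array(c["R"]);t=np.array(c["t"]).ravel()
    v,u=np.mgrid[0:480,0:640]
    P=np.stack([(u-K[0,2])/K[0,0]*d,(v-K[1,2])/K[1,1]*d,d],-1)
    return (P-t)@R
E
python3 - <<'E'
from h import *
im=[]
for c in ("scene","top"):
    p,d=optics.grab_frame(c); W=cloud(c,d); im.append(p)
    cv2.imwrite(f"pics/{c}1.png",p[:,:,::-1]); np.savez(f"{c}.npz",p=p,d=d,W=W)
    for n in ("tray","orange_rails","rack","cat"):
        for s in optics.silhouettes(c,n)[:1]:
            m=s["mask"]&(d>0); q=W[m]
            print(c,n,round(s["conf"],2),s["at"],m.sum(),np.percentile(q,[1,50,99],axis=0).round().tolist() if m.sum() else 0)
            np.save(f"m_{c}_{n}.npy",s["mask"])
        for s in optics.place_of(c,n)[:2]: print("   place",round(s["conf"],2),s["at"])
E
```

```text
scene tray 0.86 [326.7, 187.1] 4707 [[454.0, 176.0, 0.0], [523.0, 271.0, 5.0], [583.0, 392.0, 61.0]]
   place 0.66 [331.1, 184.6]
scene orange_rails 0.86 [259.0, 320.9] 1785 [[546.0, -299.0, 71.0], [659.0, -74.0, 76.0], [735.0, -50.0, 126.0]]
   place 0.41 [441.7, 243.3]
scene rack 0.7 [201.7, 396.7] 5404 [[589.0, -316.0, -0.0], [636.0, -217.0, 10.0], [727.0, -35.0, 201.0]]
scene cat 0.64 [447.2, 234.4] 1894 [[753.0, 243.0, 1.0], [793.0, 261.0, 56.0], [837.0, 297.0, 121.0]]
   place 0.88 [445.3, 244.7]
top tray 0.76 [217.3, 311.3] 7002 [[453.0, 176.0, -1.0], [517.0, 283.0, 5.0], [581.0, 392.0, 61.0]]
top orange_rails 0.9 [502.6, 262.0] 1411 [[547.0, -303.0, 29.0], [618.0, -276.0, 77.0], [732.0, -51.0, 132.0]]
top cat 0.66 [218.7, 173.7] 1216 [[751.0, 243.0, -1.0], [777.0, 270.0, 62.0], [836.0, 303.0, 122.0]]
   place 0.9 [223.0, 179.5]
```

View pics/scene1.png

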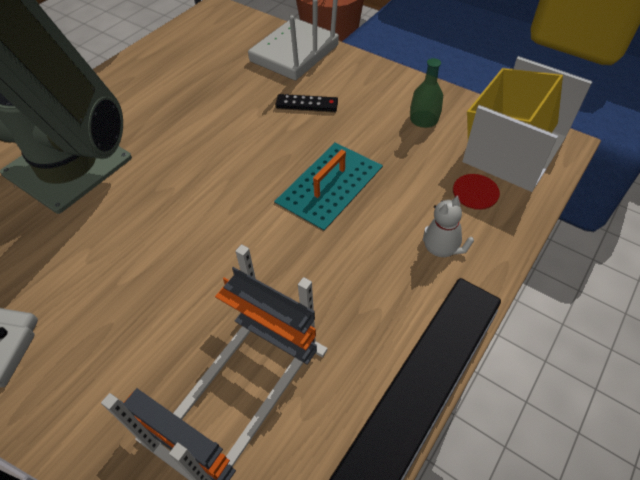

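View pics/top1.png

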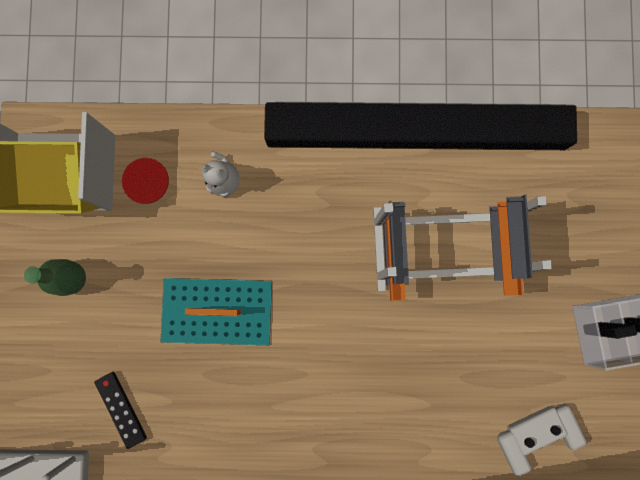

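The scene view shows the tray at about (329,185), its orange handle up, and the rack's two rail sides near (265,310) and (180,440). In the top view the tray is at (217,312), and the orange rail ends stick out near (397,293) and (513,290). The path between them is clear. Next I'll fit the poses.

Run:
```python
from h import *
A=[]
for c in ("scene","top"):
    f=np.load(c+".npz"); p,d,W=f["p"],f["d"],f["W"]; ok=d>0
    hsv=cv2.cvtColor(p,cv2.COLOR_RGB2HSV); org=(hsv[...,0]<14)&(hsv[...,1]>150)&(hsv[...,2]>70)&ok
    m=np.load(f"m_{c}_tray.npy")&ok; q=W[m]; q=q[abs(q[:,2]-4)<6]
    r=cv2.minAreaRect(q[:,:2].astype(np.float32)); print(c,"tray",np.round(r[0]),np.round(r[1]),r[2])
    h=W[org&(abs(W[...,0]-517)<80)&(abs(W[...,1]-283)<80)&(W[...,2]>54)]
    r=cv2.minAreaRect(h[:,:2].astype(np.float32)); print(" handle",len(h),np.round(r[0],1),np.round(r[1]),r[2],np.median(h[:,2]))
    box=(W[...,0]>500)&(W[...,0]<780)&(W[...,1]>-350)&(W[...,1]<0)&ok
    o=W[org&box]; print(" orange z hist",[(int(b),int(n)) for n,b in zip(*np.histogram(o[:,2],range(20,150,3))) if n>8])
    o2=W[box&(hsv[...,1]<60)&(hsv[...,2]>120)&(W[...,2]>192)&(W[...,2]<206)]
    crit=(3,50,.1)
    if len(o2)>20:
        lab=np.zeros(len(o2),int)
        _,lab,ctr=cv2.kmeans(o2.astype(np.float32),4,None,crit,10,cv2.KMEANS_PP_CENTERS)
        for k in range(4):
            z=o2[lab[:,0]==k]; print(" post",len(z),np.round(z.mean(0)),np.round(np.ptp(z,axis=0)))
    for side in (-1,1):
        s=o[(o[:,1]+175)*side>0]; print(" side",side)
        for x in range(540,750,20):
            k=s[abs(s[:,0]-x)<4]
            if len(k)>3: print("  ",x,len(k),"y",np.percentile(k[:,1],[3,50,97]).round().tolist(),"z",np.percentile(k[:,2],[3,50,97]).round().tolist())
```

```text
scene tray [517. 287.] [228. 137.] 89.23027038574219
 handle 243 [518.2 284.1] [104.  13.] 89.1867446899414 59.52969445208928
 orange z hist [(71, 153), (74, 1066), (77, 217), (80, 40), (83, 59), (86, 126), (89, 39), (92, 70), (95, 97), (125, 39), (128, 29)]
 post 171 [ 717. -303.  200.] [16. 15.  6.]
 post 93 [703. -41. 200.] [15. 15.  5.]
 post 81 [593. -47. 199.] [15. 16.  9.]
 post 145 [ 607. -309.  199.] [16. 15.  6.]
 side -1
   600 4 y [-300.0, -299.0, -299.0] z [94.0, 95.0, 98.0]
   620 18 y [-300.0, -299.0, -297.0] z [82.0, 95.0, 133.0]
   640 16 y [-299.0, -298.0, -297.0] z [81.0, 95.0, 115.0]
   660 16 y [-298.0, -297.0, -295.0] z [88.0, 95.0, 135.0]
   720 46 y [-294.0, -283.0, -266.0] z [73.0, 76.0, 97.0]
   740 16 y [-293.0, -291.0, -283.0] z [74.0, 80.0, 130.0]
 side 1
   540 5 y [-79.0, -74.0, -62.0] z [73.0, 74.0, 80.0]
   560 52 y [-85.0, -75.0, -66.0] z [74.0, 76.0, 79.0]
   580 55 y [-85.0, -77.0, -66.0] z [73.0, 76.0, 127.0]
   600 56 y [-84.0, -75.0, -64.0] z [73.0, 76.0, 78.0]
   620 57 y [-83.0, -74.0, -64.0] z [73.0, 76.0, 94.0]
   640 59 y [-82.0, -72.0, -62
[... 904 characters left out ...]
 77.0, 79.0]
   640 36 y [-287.0, -279.0, -272.0] z [72.0, 75.0, 79.0]
   660 36 y [-285.0, -277.0, -270.0] z [72.0, 77.0, 80.0]
   680 40 y [-285.0, -277.0, -269.0] z [72.0, 76.0, 119.0]
   700 37 y [-284.0, -275.0, -268.0] z [75.0, 77.0, 80.0]
   720 39 y [-282.0, -275.0, -267.0] z [73.0, 77.0, 81.0]
 side 1
   560 55 y [-86.0, -71.0, -59.0] z [72.0, 77.0, 97.0]
   580 15 y [-64.0, -57.0, -57.0] z [73.0, 91.0, 127.0]
   620 16 y [-61.0, -56.0, -55.0] z [74.0, 94.0, 126.0]
   640 11 y [-59.0, -55.0, -54.0] z [77.0, 91.0, 100.0]
   660 14 y [-55.0, -53.0, -53.0] z [83.0, 96.0, 100.0]
   680 15 y [-58.0, -52.0, -51.0] z [73.0, 92.0, 117.0]
   700 4 y [-53.0, -53.0, -51.0] z [81.0, 95.0, 98.0]
```

Run:
```python
from h import *
s=env.state(); print(s["time_s"],s["ee_pos"],s["ee_rot"],s["gripper_width"],env.grasp_offset)
```

```text
0.9 [ 237.49159583 -523.68345086  213.98125889] [1.79993322e+02 1.51067757e-03 2.43970103e+01] 91.09149708270695 18.8
```

Request:
{"fn": "send_rows", "kwargs": {"targets": [[[0, 0, 0.04, 0.078, 0.224, -0.026, -1], [0, 0, 0.04, 0.078, 0.224, -0.026, -1], [0, 0, 0.04, 0.078, 0.224, -0.026, -1], [0, 0, 0.04, 0.078, 0.224, -0.026, -1], [0, 0, 0.04, 0.078, 0.224, -0.026, -1], [0, 0, 0.04, 0.078, 0.224, -0.026, -1], [0, 0, 0.04, 0.078, 0.224, -0.026, -1], [0, 0, 0.04, 0.078, 0.224, -0.026, -1], [0, 0, 0.04, 0.078, 0.224, -0.026, -1], [0, 0, 0.04, 0.078, 0.224, -0.026, -1], [0, 0, 0.04, 0.078, 0.224, -0.026, -1], [0, 0, 0.04, 0.078, 0.224, -0.026, -1]]], "grip_force": 40}}

```text
time_s: 2.1
ee_pos: [425.2, 15.9, 151.8]
ee_rot: [179.9, -0.0, 67.8]
force: [0.7, -0.3, 0.0]
gripper_width: 91.2
gripper_force: 0.0
```

Request:
{"fn": "send_rows", "kwargs": {"targets": [[[0, 0, 0.04, 0.078, 0.224, -0.026, -1], [0, 0, 0.04, 0.078, 0.224, -0.026, -1], [0, 0, 0.04, 0.078, 0.224, -0.026, -1], [0, 0, 0.04, 0.078, 0.224, -0.026, -1], [0, 0, 0.04, 0.078, 0.224, -0.026, -1], [0, 0, 0.04, 0.078, 0.224, -0.026, -1], [0, 0, 0, 0, 0, 0, -1], [0, 0, 0, 0, 0, 0, -1]]]}}

```text
time_s: 2.9
ee_pos: [518.0, 283.2, 119.7]
ee_rot: [-179.9, 0.1, 89.3]
force: [0.6, 0.8, -0.8]
gripper_width: 91.1
gripper_force: 0.0
```

Request:
{"fn": "send_rows", "kwargs": {"targets": [[[0, 0, 0, 0, 0, -0.12, -1], [0, 0, 0, 0, 0, -0.12, -1], [0, 0, 0, 0, 0, -0.12, -1], [0, 0, 0, 0, 0, -0.065, -1], [0, 0, 0, 0, 0, 0, -1], [0, 0, 0, 0, 0, 0, 1], [0, 0, 0, 0, 0, 0, 1], [0, 0, 0, 0, 0, 0, 1], [0, 0, 0, 0, 0, 0, 1], [0, 0, 0, 0, 0, 0, 1], [0, 0, 0, 0, 0, 0, 1], [0, 0, 0, 0, 0, 0, 1]]], "grip_force": 40}}

```text
time_s: 4.1
ee_pos: [518.3, 282.8, 35.4]
ee_rot: [180.0, 0.0, 89.2]
force: [0.7, 0.8, -0.2]
gripper_width: 38.0
gripper_force: 0.0
```

Request:
{"fn": "send_rows", "kwargs": {"targets": [[[0, 0, 0, 0, 0, 0, 1], [0, 0, 0, 0, 0, 0, 1], [0, 0, 0, 0, 0, 0, 1], [0, 0, 0, 0, 0, 0, 1], [0, 0, 0, 0, 0, 0, 1], [0, 0, 0, 0, 0, 0, 1], [0, 0, 0, 0, 0, 0.1, 1], [0, 0, 0, 0, 0, 0.1, 1], [0, 0, 0, 0, 0, 0.1, 1], [0, 0, 0, 0, 0, 0.1, 1], [0, 0, 0, 0, 0, 0, 1], [0, 0, 0, 0, 0, 0, 1]]]}}

```text
time_s: 5.3
ee_pos: [518.1, 282.5, 114.7]
ee_rot: [-180.0, 0.0, 89.2]
force: [0.1, -0.2, -3.8]
gripper_width: 11.7
gripper_force: 40.0
```

Request:
{"fn": "send_rows", "kwargs": {"targets": [[[0, 0, 0.004, -0.02, -0.08, 0.05, 1], [0, 0, 0.004, -0.02, -0.16, 0, 1], [0, 0, 0.004, -0.025, -0.2, 0, 1], [0, 0, 0.004, -0.025, -0.2, 0, 1], [0, 0, 0.004, -0.025, -0.2, 0, 1], [0, 0, 0.004, -0.025, -0.2, 0, 1], [0, 0, 0.004, -0.025, -0.2, 0, 1], [0, 0, 0.004, -0.025, -0.2, 0, 1], [0, 0, 0.004, -0.025, -0.2, 0, 1], [0, 0, 0.004, -0.025, -0.2, 0, 1], [0, 0, 0.004, -0.025, -0.2, 0, 1], [0, 0, 0, -0.025, -0.2, 0, 1]]]}}

```text
time_s: 6.5
ee_pos: [458.5, -167.1, 124.8]
ee_rot: [-179.9, -0.0, 93.2]
force: [1.1, -0.9, -3.3]
gripper_width: 11.8
gripper_force: 40.0
```

Request:
{"fn": "send_rows", "kwargs": {"targets": [[[0, 0, 0, -0.025, -0.06, 0, 1], [0, 0, 0, 0, -0.04, 0, 1], [0, 0, 0, 0, -0.01, 0, 1], [0, 0, 0, 0, 0, 0, 1], [0, 0, 0, 0, 0, 0, 1], [0, 0, 0, 0, 0, 0, 1]]]}}

```text
time_s: 7.1
ee_pos: [455.5, -186.3, 125.3]
ee_rot: [-180.0, -0.0, 93.2]
force: [-0.3, -0.1, -3.1]
gripper_width: 11.4
gripper_force: 40.0
```

Run:
```python
from h import *
pp=[]
for c in ("scene","top"):
    p,d=optics.grab_frame(c); W=cloud(c,d); pp.append(p[:, :, ::-1])
    hsv=cv2.cvtColor(p,cv2.COLOR_RGB2HSV)
    m=(d>0)&(hsv[...,0]>75)&(hsv[...,0]<100)&(hsv[...,1]>120)&(W[...,1]<0)&(W[...,2]>60)&(W[...,2]<120)
    q=W[m]; r=cv2.minAreaRect(q[:,:2].astype(np.float32)); A=np.c_[q[:,:2]-q[:,:2].mean(0),np.ones(len(q))]
    f=np.linalg.lstsq(A,q[:,2],rcond=None)[0]
    print(c,len(q),np.round(r[0],1),np.round(r[1]),r[2],"z",np.median(q[:,2]),"slope deg",np.degrees(f[:2]).round(2))
cv2.imwrite("pics/2.png",cv2.resize(np.hstack(pp),(800,300)))
print(env.state()["ee_pos"],env.state()["ee_rot"])
```

```text
scene 3682 [ 463.1 -285.9] [132. 343.] 3.4609291553497314 z 79.06762774917487 slope deg [-0.87 27.31]
top 2028 [ 464.6 -321.4] [128. 419.] 3.5103657245635986 z 104.2809043538719 slope deg [-2.3  18.13]
[ 455.46266616 -186.57455261  125.37508722] [ 1.79996674e+02 -6.13786904e-03  9.32262850e+01]
```

View pics/2.png

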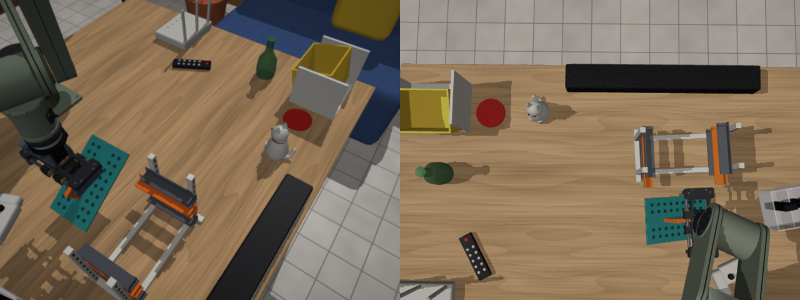

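The tray is held in front of the rack: about (90,185) in the left view and (680,220) in the right one, partly hidden by the arm. Arm pixels spoiled that fit, so I'll redo it robustly.

Run:
```python
from h import *
for c in ("scene","top"):
    p,d=optics.grab_frame(c); W=cloud(c,d)
    hsv=cv2.cvtColor(p,cv2.COLOR_RGB2HSV)
    m=(d>0)&(hsv[...,0]>80)&(hsv[...,0]<96)&(hsv[...,1]>160)&(abs(W[...,1]+187)<130)&(abs(W[...,0]-455)<85)&(W[...,2]>75)&(W[...,2]<115)
    q=W[m]; c0=np.array([455.5,-186.5])
    for _ in range(6):
        A=np.c_[q[:,:2]-c0,np.ones(len(q))]; f=np.linalg.lstsq(A,q[:,2],rcond=None)[0]
        q=q[abs(q[:,2]-A@f)<max(3,1.0*np.std(q[:,2]-A@f))]
    th=np.radians(3.2); L=(q[:,:2]-c0)@np.array([[np.cos(th),-np.sin(th)],[np.sin(th),np.cos(th)]])
    print(c,len(q),"z",f[2].round(1),"slope",np.degrees(f[:2]).round(2),"local ext",np.percentile(L,[.5,99.5],axis=0).round(1).tolist())
    e=L[:,1]; b=[(y,np.percentile(L[abs(e-y)<6][:,0],[2,98]).round(1).tolist()) for y in (-95,-70,70,95) if (abs(e-y)<6).sum()>20]; print(b)
```

```text
scene 1870 z 87.3 slope [-1.14 27.46] local ext [[-59.4, -27.2], [65.8, 57.5]]
[]
top 1240 z 88.8 slope [-0.92 26.85] local ext [[-61.5, -28.5], [62.9, 58.3]]
[]
```

The tray swung about 27° about the pads during the fast sideways move. I'll lower it onto the table here to level it, then regrip harder and move more gently.

Request:
{"fn": "send_rows", "kwargs": {"targets": [[[0, 0, 0, 0, 0, -0.06, 1], [0, 0, 0, 0, 0, -0.06, 1], [0, 0, 0, 0, 0, -0.05, 1], [0, 0, 0, 0, 0, -0.05, 1], [0, 0, 0, 0, 0, -0.05, 1], [0, 0, 0, 0, 0, -0.05, 1], [0, 0, 0, 0, 0, -0.05, 1], [0, 0, 0, 0, 0, -0.04, 1], [0, 0, 0, 0, 0, -0.03, 1], [0, 0, 0, 0, 0, 0, 1]]]}}

```text
time_s: 8.3
ee_pos: [455.6, -187.1, 36.9]
ee_rot: [180.0, -0.0, 93.2]
force: [1.0, 1.8, -0.6]
gripper_width: 11.6
gripper_force: 40.0
```

Request:
{"fn": "send_rows", "kwargs": {"targets": [[[0, 0, 0, 0, 0, -0.008, 0.3], [0, 0, 0, 0, 0, 0, 0.3], [0, 0, 0, 0, 0, 0, 0.3], [0, 0, 0, 0, 0, 0, 0.3], [0, 0, 0, 0, 0, 0, 0.3]]]}}

```text
time_s: 8.8
ee_pos: [455.3, -187.4, 35.9]
ee_rot: [180.0, 0.0, 93.1]
force: [-0.2, 0.5, 0.1]
gripper_width: 31.9
gripper_force: 0.0
```

```bash
cat >> h.py <<'E'
def trayfit(c0,yaw,zlo,zhi):
  for c in ("scene","top"):
    p,d=optics.grab_frame(c); W=cloud(c,d); hsv=cv2.cvtColor(p,cv2.COLOR_RGB2HSV)
    th=np.radians(yaw); L=(W[...,:2]-np.array(c0))@np.array([[np.cos(th),-np.sin(th)],[np.sin(th),np.cos(th)]])
    m=(d>0)&(hsv[...,0]>80)&(hsv[...,0]<96)&(hsv[...,1]>150)&(abs(L[...,1])<135)&(abs(L[...,0])<85)&(W[...,2]>zlo)&(W[...,2]<zhi)
    L=L[m]; z=W[m][:,2]; A=np.c_[L,np.ones(len(L))]
    for _ in range(6):
        f=np.linalg.lstsq(A,z,rcond=None)[0]; k=abs(z-A@f)<4; A,z,L=A[k],z[k],L[k]
    print(c,len(L),"z",f[2].round(1),"slope",np.degrees(f[:2]).round(2),"ext",np.percentile(L,[.3,99.7],axis=0).round(1).tolist())
    for y in (-100,-80,60,80,100):
        s=L[abs(L[:,1]-y)<6]
        if len(s)>30: print("  y",y,"x",np.percentile(s[:,0],[1.5,98.5]).round(1).tolist())
  return p
E
python3 - <<'E'
from h import *
print(env.state()["gripper_width"],env.state()["ee_pos"])
trayfit((455.5,-187),3.2,-6,16)
E
```

```text
31.923516198782817 [ 455.32428732 -187.42973216   35.85162143]
scene 5770 z 4.6 slope [0.04 0.04] ext [[-61.5, -93.1], [65.6, 122.3]]
  y -80 x [-59.7, 56.4]
  y 60 x [18.1, 65.2]
  y 80 x [-58.4, 64.7]
  y 100 x [-59.2, 64.6]
top 3292 z 4.9 slope [0.03 0.01] ext [[-61.9, -94.2], [63.6, 121.2]]
  y -80 x [41.1, 62.3]
  y 60 x [-61.1, 60.9]
  y 80 x [-60.2, 61.1]
  y 100 x [-61.3, 63.6]
```

Request:
{"fn": "send_rows", "kwargs": {"targets": [[[0, 0, 0, -0.004, 0.04, 0, 0.3], [0, 0, 0, 0, 0.028, 0, 0.3], [0, 0, 0, 0, 0, 0, 0.3], [0, 0, 0, 0, 0, 0, 1], [0, 0, 0, 0, 0, 0, 1], [0, 0, 0, 0, 0, 0, 1], [0, 0, 0, 0, 0, 0, 1], [0, 0, 0, 0, 0, 0, 1], [0, 0, 0, 0, 0, 0, 1]]], "grip_force": 60}}

```text
time_s: 9.8
ee_pos: [454.7, -173.8, 35.8]
ee_rot: [180.0, 0.0, 93.1]
force: [0.5, 0.3, 0.1]
gripper_width: 11.2
gripper_force: 60.0
```

Request:
{"fn": "send_rows", "kwargs": {"targets": [[[0, 0, 0, 0, 0, 0.02, 1], [0, 0, 0, 0, 0, 0.04, 1], [0, 0, 0, 0, 0, 0.06, 1], [0, 0, 0, 0, 0, 0.06, 1], [0, 0, 0, 0, 0, 0.06, 1], [0, 0, 0, 0, 0, 0.06, 1], [0, 0, 0, 0, 0, 0.06, 1], [0, 0, 0, 0, 0, 0.04, 1], [0, 0, 0, 0, 0, 0.015, 1], [0, 0, 0, 0, 0, 0, 1], [0, 0, 0, 0, 0, 0, 1]]]}}

```text
time_s: 10.9
ee_pos: [454.1, -173.5, 118.4]
ee_rot: [-179.9, -0.0, 93.2]
force: [-0.4, 0.7, -4.0]
gripper_width: 11.7
gripper_force: 60.0
```

Run:
```python
from h import *
print(env.state()["gripper_width"],env.state()["ee_pos"])
trayfit((454.6,-173.8),3.2,60,115)
```

```text
11.709604245115983 [ 454.08782619 -173.50972913  118.35211756]
scene 6724 z 87.1 slope [-0.01  0.07] ext [[-62.1, -106.0], [65.1, 109.6]]
  y -100 x [-59.8, 64.0]
  y -80 x [-60.2, 64.2]
  y 60 x [9.5, 64.2]
  y 80 x [0.4, 64.4]
  y 100 x [-60.9, 63.8]
top 3784 z 87.2 slope [0.04 0.04] ext [[-63.0, -107.2], [62.8, 108.5]]
  y -100 x [24.2, 61.6]
  y -80 x [39.8, 62.4]
  y 60 x [-60.9, 61.2]
  y 80 x [-61.3, 61.8]
  y 100 x [-61.1, 61.0]
```

Request:
{"fn": "send_rows", "kwargs": {"targets": [[[0, 0, 0, 0, -0.01, 0, 1], [0, 0, 0, 0, -0.02, 0, 1], [0, 0, 0, 0, -0.02, 0, 1], [0, 0, 0, 0, -0.015, 0, 1], [0, 0, 0, 0, -0.005, 0, 1], [0, 0, 0, 0.03, 0.0017, 0, 1], [0, 0, 0, 0.06, 0.0034, 0, 1], [0, 0, 0, 0.08, 0.0045, 0, 1], [0, 0, 0, 0.08, 0.0045, 0, 1], [0, 0, 0, 0.05, 0.0028, 0, 1], [0, 0, 0, 0, 0, 0, 1], [0, 0, 0, 0, 0, 0, 1]]]}}

```text
time_s: 12.2
ee_pos: [514.2, -184.0, 118.4]
ee_rot: [-179.9, -0.0, 93.2]
force: [0.0, 0.2, -3.2]
gripper_width: 11.4
gripper_force: 60.0
```

Run:
```python
from h import *
print(env.state()["gripper_width"],env.state()["ee_pos"],env.state()["force"])
c=(655,-175.4); th=np.radians(3.2)
trayfit((655-140*np.cos(th),-175.4-140*np.sin(th)),3.2,60,115)
p,d=optics.grab_frame("scene"); cv2.imwrite("pics/3.png",p[200:480,0:400,::-1].repeat(2,0).repeat(2,1))
```

```text
11.37253519253333 [ 514.17485658 -184.00940651  118.40803219] [ 0.00963874  0.18628106 -3.21194091]
scene 6918 z 87.2 slope [-0.07  0.06] ext [[-62.9, -107.0], [64.3, 108.8]]
  y -100 x [-61.9, 39.6]
  y -80 x [-61.0, 62.4]
  y 60 x [19.5, 63.6]
  y 80 x [-51.6, 63.2]
  y 100 x [-62.1, 62.7]
top 3531 z 87.5 slope [-0.06  0.05] ext [[-63.9, -104.7], [62.2, 107.6]]
  y 60 x [-62.2, 60.9]
  y 80 x [-61.8, 59.8]
  y 100 x [-62.3, 58.9]
```

View pics/3.png

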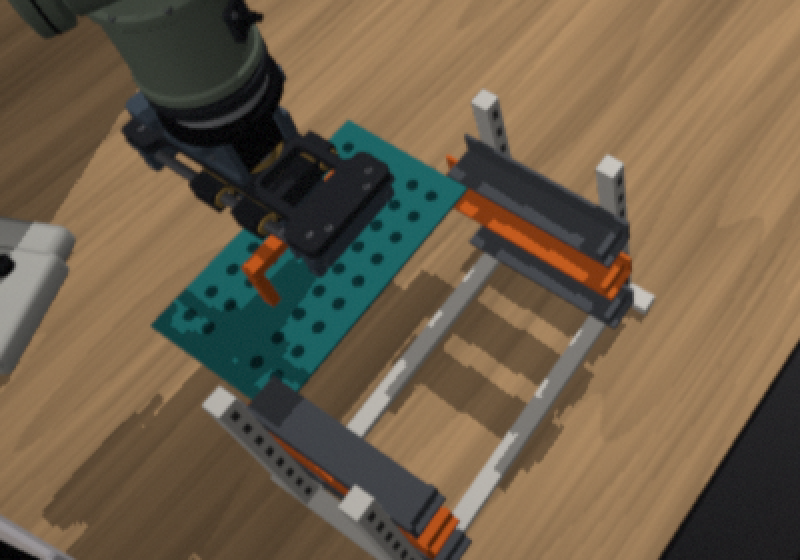

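The picture shows the tray level, its front corner at about (465,190) entering above the orange flange and below the grey rail, centred to about 1 mm. I'll carry on in.

Request:
{"fn": "send_rows", "kwargs": {"targets": [[[0, 0, 0, 0.03, 0.0017, 0, 1], [0, 0, 0, 0.07, 0.0039, 0, 1], [0, 0, 0, 0.09, 0.005, 0, 1], [0, 0, 0, 0.09, 0.005, 0, 1], [0, 0, 0, 0.09, 0.005, 0, 1], [0, 0, 0, 0.09, 0.005, 0, 1], [0, 0, 0, 0.09, 0.005, 0, 1], [0, 0, 0, 0.06, 0.0034, 0, 1], [0, 0, 0, 0.03, 0.0017, 0, 1], [0, 0, 0, 0, 0, 0, 1], [0, 0, 0, 0, 0, -0.01, 1], [0, 0, 0, 0, 0, -0.01, 1]]]}}

```text
time_s: 13.55
ee_pos: [641.8, -177.2, 114.7]
ee_rot: [-180.0, -0.0, 93.1]
force: [-1.2, 0.5, -3.0]
gripper_width: 11.4
gripper_force: 60.0
```

Request:
{"fn": "send_rows", "kwargs": {"targets": [[[0, 0, 0, 0, 0, 0, 1], [0, 0, 0, 0, 0, -0.005, 1], [0, 0, 0, 0, 0, 0, 1]]]}}

```text
time_s: 13.85
ee_pos: [642.3, -177.2, 113.8]
ee_rot: [-180.0, -0.0, 93.1]
force: [0.1, -0.5, -3.2]
gripper_width: 11.3
gripper_force: 60.0
```

Request:
{"fn": "send_rows", "kwargs": {"targets": [[[0, 0, 0, 0.015, 0.0008, 0, 1], [0, 0, 0, 0.015, 0.0008, 0, 1], [0, 0, 0, 0.01, 0.0006, 0, 1], [0, 0, 0, 0.005, 0.0003, 0, 1], [0, 0, 0, 0, 0, 0, 1]]]}}

```text
time_s: 14.35
ee_pos: [651.7, -176.6, 113.7]
ee_rot: [180.0, 0.0, 93.2]
force: [0.2, -0.6, -2.6]
gripper_width: 11.6
gripper_force: 60.0
```

Request:
{"fn": "send_rows", "kwargs": {"targets": [[[0, 0, 0, 0.005, 0.0003, 0, 1], [0, 0, 0, 0.005, 0.0003, 0, 1], [0, 0, 0, 0, 0, 0, 1]]]}}

```text
time_s: 14.65
ee_pos: [653.6, -176.5, 113.8]
ee_rot: [180.0, 0.0, 93.2]
force: [-0.1, 0.8, -3.2]
gripper_width: 11.5
gripper_force: 60.0
```

Request:
{"fn": "send_rows", "kwargs": {"targets": [[[0, 0, 0, 0.005, 0.0003, 0, 1], [0, 0, 0, 0.005, 0.0003, 0, 1], [0, 0, 0, 0, 0, 0, 1]]]}}

```text
time_s: 14.95
ee_pos: [654.5, -176.5, 113.7]
ee_rot: [-179.9, -0.0, 93.2]
force: [-3.4, 0.7, -0.9]
gripper_width: 11.5
gripper_force: 60.0
```

Request:
{"fn": "send_rows", "kwargs": {"targets": [[[0, 0, 0, 0.004, 0.0002, 0, 1], [0, 0, 0, 0, 0, 0, 1]]]}}

```text
time_s: 15.15
ee_pos: [654.7, -176.4, 113.7]
ee_rot: [-179.8, -0.0, 93.2]
force: [-5.6, -1.0, 0.3]
gripper_width: 11.5
gripper_force: 60.0
```

Request:
{"fn": "send_rows", "kwargs": {"targets": [[[0, 0, 0, 0, 0, -0.005, 1], [0, 0, 0, 0, 0, 0, 1]]]}}

```text
time_s: 15.35
ee_pos: [654.6, -176.4, 112.7]
ee_rot: [-179.8, -0.0, 93.2]
force: [-4.9, -1.1, -0.5]
gripper_width: 11.7
gripper_force: 60.0
```

Request:
{"fn": "send_rows", "kwargs": {"targets": [[[0, 0, 0, 0, 0, -0.005, 1], [0, 0, 0, 0, 0, 0, 1]]]}}

```text
time_s: 15.55
ee_pos: [654.5, -176.5, 112.2]
ee_rot: [-179.8, -0.0, 93.2]
force: [-7.0, -0.5, 2.0]
gripper_width: 11.5
gripper_force: 60.0
```

Request:
{"fn": "send_rows", "kwargs": {"targets": [[[0, 0, 0, 0, 0, -0.003, 1], [0, 0, 0, 0, 0, 0, 1]]]}}

```text
time_s: 15.75
ee_pos: [654.4, -176.4, 112.1]
ee_rot: [-179.8, -0.0, 93.2]
force: [-8.6, -0.4, 3.3]
gripper_width: 11.5
gripper_force: 60.0
```

Request:
{"fn": "send_rows", "kwargs": {"targets": [[[0, 0, 0, 0, 0, 0, 0.3], [0, 0, 0, 0, 0, 0, 0.3], [0, 0, 0, 0, 0, 0, 0.3], [0, 0, 0, 0, 0, 0, 0.3], [0, 0, 0, 0, 0, 0, 0.3]]]}}

```text
time_s: 16.25
ee_pos: [656.7, -176.3, 111.3]
ee_rot: [180.0, 0.0, 93.2]
force: [-0.3, -0.4, 0.2]
gripper_width: 31.5
gripper_force: 0.0
```

Run:
```python
from h import *
print(env.state()["gripper_width"],env.state()["ee_pos"],env.state()["force"])
p=trayfit((655,-175.4),3.2,60,100)
cv2.imwrite("pics/4.png",p[170:330,340:600,::-1].repeat(3,0).repeat(3,1))
```

```text
31.549866195134225 [ 656.70166401 -176.34026976  111.27445673] [-0.26479583 -0.3660232   0.23079701]
scene 6043 z 80.6 slope [0.04 0.04] ext [[-62.9, -86.4], [64.5, 108.3]]
  y -80 x [-61.1, 62.6]
  y 60 x [-0.4, 63.5]
  y 80 x [-54.8, 63.8]
  y 100 x [-60.9, 58.6]
top 2520 z 81.1 slope [ 0.09 -0.07] ext [[-63.9, -108.6], [62.3, 84.6]]
  y -100 x [-63.5, -38.4]
  y -80 x [-55.8, -39.7]
  y 60 x [-62.0, 60.5]
  y 80 x [-61.3, 61.0]
```

View pics/4.png

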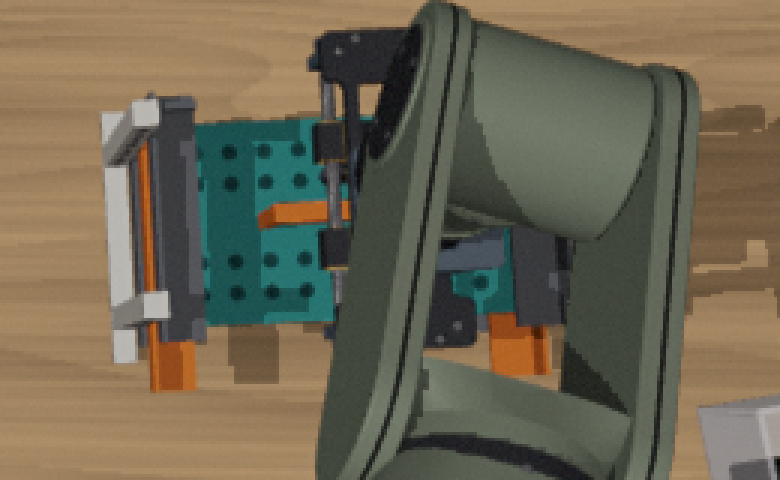

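The tray is flat on the orange rails and reads within 1 mm of home. I'll nudge it gently with the open rear finger to make sure it's against the stops.

Request:
{"fn": "send_rows", "kwargs": {"targets": [[[0, 0, 0, 0.015, 0.0008, 0, 0.3], [0, 0, 0, 0.01, 0.0006, 0, 0.3], [0, 0, 0, 0.01, 0.0006, 0, 0.3], [0, 0, 0, 0, 0, 0, 0.3]]]}}

```text
time_s: 16.75
ee_pos: [663.7, -175.9, 111.1]
ee_rot: [180.0, 0.0, 93.2]
force: [-0.7, 0.4, 0.1]
gripper_width: 31.5
gripper_force: 0.0
```

Request:
{"fn": "send_rows", "kwargs": {"targets": [[[0, 0, 0, 0.005, 0.0003, 0, 0.3], [0, 0, 0, 0.005, 0.0003, 0, 0.3], [0, 0, 0, 0, 0, 0, 0.3]]]}}

```text
time_s: 17.05
ee_pos: [664.2, -175.9, 111.0]
ee_rot: [-179.9, -0.0, 93.2]
force: [-4.8, -0.7, 0.9]
gripper_width: 31.9
gripper_force: 2.0
```

It's seated: the force rose to 4.8 N with no further travel. I'll centre the fingers and back out upwards.

Request:
{"fn": "send_rows", "kwargs": {"targets": [[[0, 0, 0, -0.02, -0.001, 0, 0.3], [0, 0, 0, -0.03, -0.002, 0, 0.3], [0, 0, 0, 0, 0, 0, 0.3], [0, 0, 0, 0, 0, 0.05, 0.3], [0, 0, 0, 0, 0, 0.1, 0.3], [0, 0, 0, 0, 0, 0.2, 0.3], [0, 0, 0, 0, 0, 0.2, 0.3], [0, 0, 0, 0, 0, 0.2, 0.3], [0, 0, 0, 0, 0, 0, 0.3]]]}}

```text
time_s: 17.95
ee_pos: [658.3, -177.2, 269.5]
ee_rot: [179.2, 0.3, 93.2]
force: [-0.4, -0.3, -0.1]
gripper_width: 31.8
gripper_force: 0.0
```

Request:
{"fn": "send_rows", "kwargs": {"targets": [[[0, 0, 0, -0.2, 0, 0, 0.3], [0, 0, 0, -0.2, 0, 0, 0.3], [0, 0, 0, -0.2, 0, 0, 0.3], [0, 0, 0, -0.2, 0, 0, 0.3], [0, 0, 0, -0.2, 0, 0, 0.3], [0, 0, 0, -0.2, 0, 0, 0.3], [0, 0, 0, 0, 0, 0, 0.3], [0, 0, 0, 0, 0, 0, 0.3], [0, 0, 0, 0, 0, 0, 0.3]]]}}

```text
time_s: 18.85
ee_pos: [416.5, -176.7, 261.5]
ee_rot: [179.9, 0.0, 93.2]
force: [0.3, -0.8, -0.7]
gripper_width: 31.9
gripper_force: 0.0
```

Run:
```python
from h import *
print(env.state()["ee_pos"],env.state()["force"])
trayfit((655,-175.4),3.2,60,100)
p,d=optics.grab_frame("scene"); cv2.imwrite("pics/5.png",p[:,:,::-1])
```

```text
[ 416.53368639 -176.66272467  261.49775521] [ 0.26460983 -0.78456457 -0.69046641]
scene 9430 z 80.6 slope [-0.04  0.05] ext [[-62.7, -85.9], [64.3, 108.2]]
  y -80 x [-61.1, 62.5]
  y 60 x [-60.6, 63.0]
  y 80 x [-60.7, 63.2]
  y 100 x [-61.3, 59.8]
top 5794 z 81.0 slope [ 0.03 -0.02] ext [[-63.7, -108.9], [62.4, 84.2]]
  y -100 x [-61.7, 61.2]
  y -80 x [-62.5, 60.4]
  y 60 x [-62.1, 60.7]
  y 80 x [-61.4, 60.8]
```

View pics/5.png

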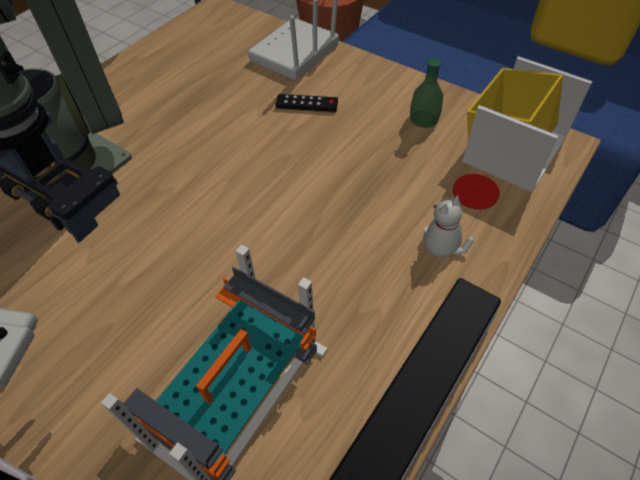

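The picture shows the tray level on the orange rails, around (225,365), pushed back to the stops. The cat at (445,235) hasn't moved and the arm is clear.

```bash
python3 -c "
from workcell import env; print(env.job_done())"
```

```text
the job is handed in; nothing more can be done
None
```

The tray is flat on the orange rails, pushed back to the stops and released, with the cat untouched; I handed the job in at about 19 s. It tilted in the grip on the way over, so I set it down on the table in front of the rack, regripped it and then slid it in.

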